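Stack two control cases in a rack vise and crank it shut

TASK

Set the yellow control case squarely on top of the white one that lies in the blue vise, its long side the same way, and let go of it. Then turn the crank clockwise (seen from above) until the two red sprung jaw plates have pushed both cases against the rear stop and grip them firmly: each plate's spring about halfway in, never crushed to its end. Let go of the crank with the cases gripped, and do not disturb the tin, the pump or the screwdriver.

Things in the scene. Friction and masses are not known exactly. Their poses are not given: they have to be found in the camera images.
- vise: Blue vise fixed to the bench. Slab 110 x 375 x 25 mm, from y = -210 to +165 mm of its origin (underside, mid width). Cases lie on its bed, 25 mm above the origin. Its +y is the closing direction: the red jaw plates move towards a rear stop (86 wide, 70 mm high). The stop is adjustable: its face is set anywhere from y = 93 to 107 mm, not measured.
- crank_axis (a point): Point on the upright axis of the crank (vise x = 0, y = -170 mm), 163 mm above the bench, level with knob_grip. Housing below 66 x 66 mm, 115 mm high; the crank arm turns at 123 to 136 mm height. Turning needs about 11 N at the knob while the jaw is free, 14 N as the plates meet the cases, 17.5 N with the springs half in, 21 N at the springs' end.
- knob_grip (a point): Middle of the black upright crank knob, 26 mm thick, 57 mm long (136 to 193 mm above the bench), 65 mm from the crank axis. It spins freely on its pin: a gripper holding it need not turn. Clockwise from above closes the jaw by 6 mm per radian (38 mm per turn); 0.9 to 1.8 turns are needed. The crank stays where it is left.
- white_case: White closed control case, 62 (x) x 100 (y) x 38 (z) mm, about 0.35 kg, lying loose on the vise bed with its long y side along the closing direction; origin at the centre of its underside.
- yellow_case: Yellow closed control case of the same kind (62 (x) x 100 (y) x 38 (z) mm), flat on the bench to the left of the vise; origin at the centre of its underside.
- tin: Tin with green label, 66 mm across, 75 mm high, standing on the bench near the yellow case; origin at the centre of its underside. Leave alone.
- pump: Small pump, dark round body 68 mm across with brass outlet to 57 mm along its x, 70 mm high; origin at the centre of its underside. Leave alone.
- screwdriver: Screwdriver lying on the bench beyond the vise. Leave alone.
- face_low: Lower red jaw plate, 80 mm wide, 32 mm high, 2 mm above the bed, facing the white case; origin at the middle of its lower edge on the side that touches the case, its +y points to the case. A spring backs it on the blue moving jaw: travel 8 mm, 18 N preload, 36 N half in, 54 N at the end (plate then nearly back against the blue jaw; gap 8 mm when free).
- face_up: Upper red jaw plate, 80 mm wide, 30 mm high, 42 mm above the bed, facing the yellow case once stacked; origin and axes as for face_low, with a spring of its own of the same kind. Free, both plates are in line and move together with the crank.
Mind the look-alikes: they are no part of the job. Of the things that look like the yellow_case, take the one that is nearest to the robot's base at the start.

How it is judged:
By the outcome, as a careful person would: the job done as asked, in the order asked, and still so for the second after the job is handed in, with the robot touching nothing.
It also fails if it takes over 72 s, if anything falls off the work surface, if the arm or the gripper's body presses on something with over 40 N, if the wrist force passes 120 N, or if a joint passes its speed limit or range.

ROBOT

A 6-joint arm with a two-finger parallel gripper is mounted at the origin on the work surface. World frame = base frame: x ahead of the robot, y to its left, z up, the work surface at z = 0. Lengths are in mm, angles in rad, forces in N, time in s.
With the tool pointing down it reaches from about 325 to 1000 mm from the base axis. Payload 5.1 kg.
Tool frame: the origin (TCP) lies on the centre line of the jaws, within the pads' length; the fingertips stand 11 mm ahead of it and the grasp point (between the pads) lies 8 mm behind it; z points along the fingers, y is the line along which they close (so a half turn about z gives the same grasp; the last joint's range is limited). The gripper opens to 85 mm and grips with 20 to 120 N. Pads are 22 mm wide; open, the fingers measure 114 mm over their backs; the gripper's body (76 mm by 85 mm) begins 54 mm behind the grasp point. The pads swing forward as they close: fully open they stand 13 mm farther back than shut.
Start: joints at [-1.378, 0.124, 1.65, -0, 1.367, -0.083], TCP at [176.973, -625.432, 216.022] pointing down, gripper open.
Joint ranges: [-2.61, 2.61], [-1.02, 2.33], [0.03, 2.71], [-1.35, 4.49], [0.32, 2.68], [-2.91, 2.91]. Speed limits (rad/s): [2.57, 2.57, 3.14, 3.14, 3.14, 3.14].

INTERFACE

Orientations are given as a rotation vector (axis times angle).
In Python, from bench import sensors, eyes, env gives the robot as it stands.
- The arm moves only by the shell command python3 -m crank 'ROWS' [FORCE]. ROWS is JSON, one flat list of numbers, 7 for each row, row after row: the shift along the world's x, y, z in mm, then the turn, a rotation vector about the world's x, y, z in degrees, then the closure, from 0 (fully open) to 1 (shut). In form: [dx, dy, dz, rx, ry, rz, jaw, dx, dy, dz, rx, ry, rz, jaw, ...]. A call has exactly 8 rows; each row is the pose to reach, as a shift and turn from the pose commanded when the call began; what a row does not reach only later rows make up. A row lasts 1/8 s, in which the tool goes at most 62.5 mm and 10.7 degrees, less where a joint would pass 70% of its speed; a pose out of reach is approached as far as the arm can. A call with a gripper value outside its range is refused whole. The fingers move at their own pace and stop on an object; FORCE is the grip in N (left out, the last holds). Time passes only in rows, so rows that repeat a pose let the fingers close, or fill a call up. It gives the time, the measured TCP pose, the force, the opening and the grip force at its end, in the units of the state.
- sensors.get_obs(): the state, without advancing time (a new reading comes with each control period).
- eyes.grab_frame(name): name is "scene" or "top" or "wrist"; returns the picture (400x640x3 uint8, blue, green, red); there is no depth.
- eyes.calibration(name): a dict with "vfov" (degrees; the focal length in pixels is half the picture's height over the tangent of half this angle, whatever the lens; pixels are square), "cx", "cy" (the principal point, pixels), "R" (3x3) and "t" (3): a world point X has camera coordinates R X + t. Camera axes: x right, y down, z forward; pixel columns grow to the right and rows downward; lengths in mm; the calibration is good to about 2 mm. A picture is of the moment at which its call begins: read the wrist's pose just before it. calibration takes no time and is no camera call; for the wrist camera it gives the pose at the moment of the call.
- env.job_done(): hands the job in; it is judged then, once.
The state is a dict: "clock": time; "q": joint angles; "joint_vel": joint speeds; "effort": joint torques, N m; "ee_pos": TCP position; "orientation": TCP orientation; "contact_force": force on the tool from outside, world axes, zero at the start; "torque": the same for the moment, N m; "finger_gap": finger opening in mm; "finger_force": force on a finger pad.
Only numpy, scipy, OpenCV 4.12 (cv2) and the standard library are available. Lean on these libraries where they do the work, as an engineer would, in place of code of your own. Each camera call takes 0.05 s, during which the arm holds its last target. There are 200 camera calls.

## Working session

There is one attempt and no reset: what is moved stays moved. The work goes in short steps, Python scripts to look and compute and a shell command to move; the robot and the scene stay as the last step left them, time stands still between calls to the robot, and variables do not carry over. Pictures are saved under pics/ and viewed, at most 10 in all, crops included, and the job is handed in when it is done.

```bash
ls; mkdir -p pics; python3 - <<'E'
from bench import sensors, eyes
import cv2, numpy as np
o=sensors.get_obs();print(o)
a=eyes.grab_frame("scene");b=eyes.grab_frame("top")
cv2.imwrite("pics/scene0.png",a);cv2.imwrite("pics/top0.png",b)
for n in("scene","top","wrist"):print(n,eyes.calibration(n))
E
```

```text
pics
{'clock': 0.0, 'q': array([-1.37759778e+00,  1.24494508e-01,  1.65167797e+00,  7.38386463e-06,
        1.36749740e+00, -8.25836108e-02]), 'joint_vel': array([-0.00145915,  0.0007949 ,  0.00105643, -0.00157508, -0.000143  ,
       -0.00071499]), 'effort': array([-8.70411586e-04, -4.23609245e+01, -3.65456057e+01, -1.11048048e-04,
        6.96688643e-03,  1.67847253e-05]), 'ee_pos': array([ 176.85508065, -624.80882265,  214.75756315]), 'orientation': array([-3.10971847e+00, -4.31538634e-01,  1.68919263e-04]), 'contact_force': array([0.07869101, 0.70713973, 0.68770315]), 'torque': array([ 0.02925454, -0.04040032,  0.06738057]), 'finger_force': 0.0, 'finger_gap': 85.24081066670243}
scene {'vfov': 53.91693563955419, 'cx': 321.0882503639484, 'cy': 200.1530463204437, 'R': array([[-0.61299552,  0.79005638, -0.0068855 ],
       [ 0.60148837,  0.46100159, -0.65244868],
       [-0.51229701, -0.40408966, -0.75780163]]), 't': array([ 300.70566352, -269.90103929, 1797.8268318 ])}
top {'vfov': 45.59277532756484, 'cx': 317.49255189546864, 'cy': 193.67528622768492, 'R': array([[ 0.01974325, -0.99980458,  0.00100723],
       [-0.98798354, -0.01966426, -0.15330312],
       [ 0.15329297,  0.00203157, -0.9881787 ]]), 't': array([  48.26428219,  589.66967183, 1601.11750869])}
wrist {'vfov': 70.14940434813975, 'cx': 318.92968386392727, 'cy': 201.49693290332007, 'R': array([[ 0.27196006, -0.96230549, -0.0024239 ],
       [-0.92130548, -0.2610987 ,  0.2881383 ],
       [-0.27790995, -0.07612896, -0.95758574]]), 't': array([-649.49842637,  -36.9323785 ,  380.3320524 ])}
```

View pics/scene0.png

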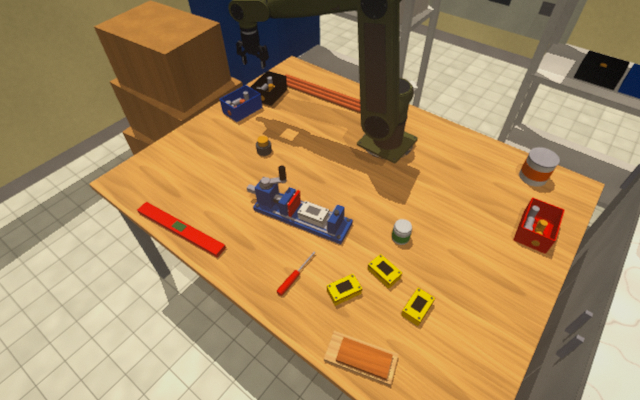

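View pics/top0.png

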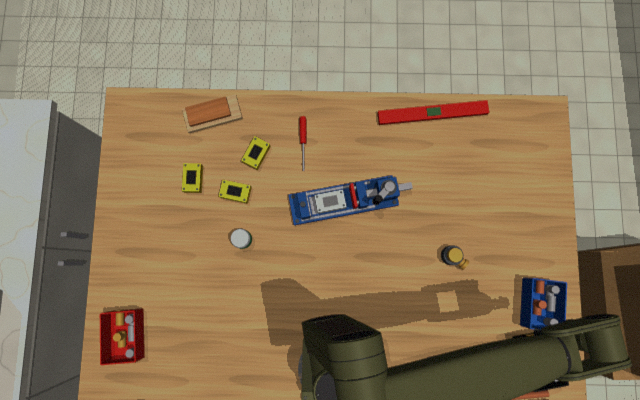

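The top view shows three yellow cases at (235,190), (192,178) and (256,152). It also shows the tin at (240,239), the vise at (345,200), the crank at about (380,192), the screwdriver at (303,140) and the pump at (453,256).

```bash
cat > h.py <<'E'
import cv2, numpy as np
from bench import sensors, eyes
def K(c):
    f=200/np.tan(np.radians(c["vfov"]/2)); return f
def ray(c,uv):
    d=np.array([(uv[0]-c["cx"])/K(c),(uv[1]-c["cy"])/K(c),1.])
    R=np.array(c["R"]); return -R.T@c["t"], R.T@d
def plane(c,uv,z):
    o,d=ray(c,uv); return o+d*(z-o[2])/d[2]
def proj(c,X):
    p=np.array(c["R"])@X+c["t"]; return np.array([c["cx"],c["cy"]])+K(c)*p[:2]/p[2]
def tri(views):
    A=np.zeros((3,3));b=np.zeros(3)
    for c,uv in views:
        o,d=ray(c,uv);d=d/np.linalg.norm(d);P=np.eye(3)-np.outer(d,d);A+=P;b+=P@o
    X=np.linalg.solve(A,b)
    return X,[np.round(proj(c,X)-uv,1) for c,uv in views]
def mask(im,lo,hi):
    return cv2.inRange(cv2.cvtColor(im,cv2.COLOR_BGR2HSV),np.array(lo),np.array(hi))
def blobs(m,amin=100):
    m=cv2.morphologyEx(m,cv2.MORPH_CLOSE,np.ones((5,5)))
    cs,_=cv2.findContours(m,cv2.RETR_EXTERNAL,cv2.CHAIN_APPROX_NONE)
    return [c for c in cs if cv2.contourArea(c)>amin]
YEL=((24,120,90),(36,255,255))
E
python3 - <<'E'
from h import *
for n in("top","scene"):
    c=eyes.calibration(n);im=cv2.imread(f"pics/{n}0.png")
    for nm,lim in(("yel",YEL),("blue",((105,120,40),(125,255,255))),("red",((0,180,90),(6,255,255)))):
        for k in blobs(mask(im,*lim),60):
            r=cv2.minAreaRect(k);x=plane(c,r[0],38);print(n,nm,np.round(r[0]),np.round(r[1]),round(r[2]),np.round(x),round(np.hypot(*x[:2])))
b=cv2.imread("pics/top0.png")[120:260,170:430]
cv2.imwrite("pics/c1.png",cv2.resize(b,None,fx=3,fy=3,interpolation=cv2.INTER_CUBIC))
E
```

```text
top yel [234. 191.] [29. 18.] 12 [594. 349.  38.] 689
top yel [191. 177.] [28. 18.] 90 [640. 503.  38.] 814
top yel [255. 152.] [18. 29.] 29 [733. 283.  38.] 786
top blue [543. 304.] [44. 51.] 2 [ 231. -705.   38.] 742
top blue [344. 199.] [ 30. 109.] 79 [571. -34.  38.] 572
top red [118. 337.] [54. 35.] 90 [ 95. 714.  38.] 721
top red [302. 129.] [26.  6.] 90 [821. 120.  38.] 830
top red [433. 112.] [ 14. 110.] 84 [ 894. -347.   38.] 959
scene yel [418. 304.] [21. 28.] 32 [644. 506.  38.] 819
scene yel [344. 287.] [18. 31.] 65 [738. 286.  38.] 791
scene yel [385. 268.] [30. 17.] 42 [598. 354.  38.] 695
scene yel [370. 145.] [21.  9.] 37 [105. -27.  38.] 109
scene blue [285. 195.] [ 9. 19.] 36 [ 553. -129.   38.] 567
scene blue [629.  80.] [33. 20.] 90 [-1127.   765.    38.] 1362
scene blue [254.  57.] [114. 129.] 90 [-119. -955.   38.] 962
scene red [288. 282.] [ 7. 29.] 41 [837. 130.  38.] 847
scene red [181. 228.] [94. 14.] 29 [ 909. -323.   38.] 964
scene red [540. 225.] [40. 47.] 21 [102. 706.  38.] 713
scene red [294. 203.] [10. 26.] 35 [564. -76.  38.] 569
```

View pics/c1.png

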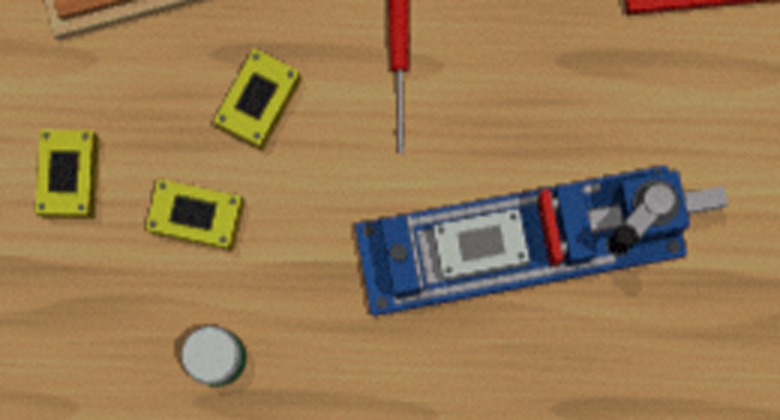

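Candidates: (235,190) is 689 mm from the base, (256,152) is 786 mm and (192,178) is 814 mm. I choose the nearest, (235,190), next to the tin, and the crop confirms it. The white case is in the vise at crop (480,243). The crank axis is at about (658,200), and the knob is dark at (622,240). I'll move over the vise with the wrist camera.

```bash
python3 -m crank '[32,51,13,0,0,8,0, 65,102,26,0,0,16,0, 97,154,39,0,0,24,0, 130,205,52,0,0,32,0, 162,256,65,0,0,40,0, 195,307,78,0,0,48,0, 227,358,91,0,0,56,0, 260,410,100,0,0,62,0]'
python3 -m crank '[30,30,0,0,0,0,0, 60,60,0,0,0,0,0, 75,90,0,0,0,0,0, 85,110,0,0,0,0,0, 85,110,0,0,0,0,0, 85,110,0,0,0,0,0, 85,110,0,0,0,0,0, 85,110,0,0,0,0,0]'
python3 - <<'E'
from h import *
import pickle
c=eyes.calibration("wrist");im=eyes.grab_frame("wrist");pickle.dump((c,im),open("w1.pkl","wb"));cv2.imwrite("pics/w1.png",im)
print(sensors.get_obs()["ee_pos"])
E
```

```text
clock: 1.1
ee_pos: [437.6, -213.7, 316.5]
orientation: [2.441, 1.976, 0.0]
contact_force: [1.5, 0.1, -0.9]
finger_gap: 85.1
finger_force: 0.0
clock: 2.1
ee_pos: [521.7, -106.1, 316.0]
orientation: [2.446, 1.971, -0.0]
contact_force: [-0.2, -0.7, -0.1]
finger_gap: 85.1
finger_force: 0.0
[ 521.76025367 -106.00948488  316.07936548]
```

View pics/w1.png

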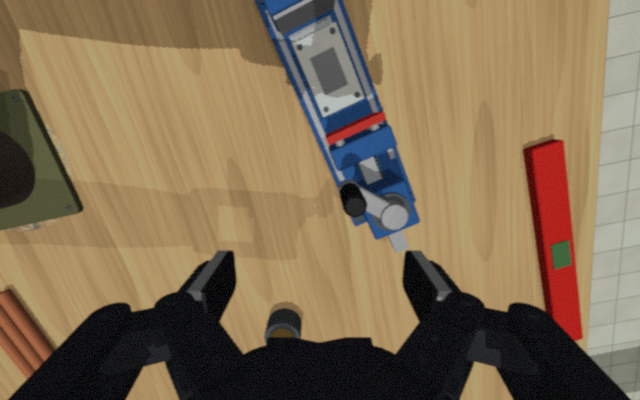

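The wrist view shows the knob top at (352,190), the crank hub at (395,212), the red plate at (357,128) and the white case at (327,68). I'll take a second view farther along +y.

```bash
python3 -m crank '[0,40,0,0,0,0,0, 0,80,0,0,0,0,0, 0,120,0,0,0,0,0, 0,140,0,0,0,0,0, 0,140,0,0,0,0,0, 0,140,0,0,0,0,0, 0,140,0,0,0,0,0, 0,140,0,0,0,0,0]'
python3 - <<'E'
from h import *
import pickle
c=eyes.calibration("wrist");im=eyes.grab_frame("wrist");pickle.dump((c,im),open("w2.pkl","wb"));cv2.imwrite("pics/w2.png",im)
print(sensors.get_obs()["ee_pos"])
E
```

```text
clock: 3.15
ee_pos: [522.0, 33.8, 316.0]
orientation: [-2.446, -1.971, 0.0]
contact_force: [0.3, 0.4, -0.0]
finger_gap: 85.3
finger_force: 0.0
[522.00868182  33.94637623 315.98855132]
```

View pics/w2.png

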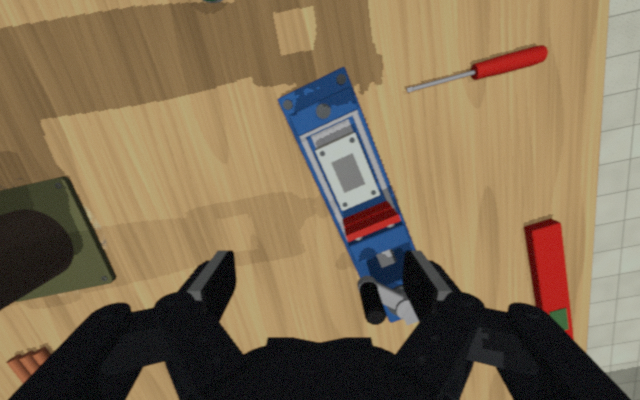

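w2 shows the whole white case at about (348,172), the screwdriver at (475,70), the rear stop at (318,95), the plates at (372,220) and the knob at (371,300). Next I'll segment the features in both views and view a composite.

```bash
python3 - <<'E'
from h import *
import pickle
out=[];ctr=[]
for n,roi in(("w1",(0,250,250,420)),("w2",(60,330,260,430))):
    c,im=pickle.load(open(n+".pkl","rb"))
    y0,y1,x0,x1=roi;off=np.array([x0,y0]);s=im[y0:y1,x0:x1]
    for nm,lim in(("white",((0,0,165),(179,45,255))),("red",((0,150,60),(8,255,255))),("red2",((172,150,60),(179,255,255))),("dark",((0,0,0),(179,255,38)))):
        for k in blobs(mask(s,*lim),60):
            r=cv2.minAreaRect(k);bx=cv2.boxPoints(r)+off
            print(n,nm,np.round(r[0]+off,1),np.round(r[1],1),round(r[2],1),bx.round(0).astype(int).tolist())
    out.append(cv2.resize(s,(400,600 if n=="w1" else 635),interpolation=cv2.INTER_CUBIC)[:600])
cv2.imwrite("pics/cmp.png",np.hstack(out))
E
```

```text
w1 white [338.7  97.2] [22.5 43.2] 67.4 [[314, 95], [354, 78], [363, 99], [323, 116]]
w1 white [305.4  42.3] [ 8.9 19.2] 63.4 [[295, 43], [312, 34], [316, 42], [299, 51]]
w1 red [355.6 126.7] [ 9.9 62.2] 65.6 [[325, 135], [382, 109], [386, 118], [329, 144]]
w1 dark [352.4 199.4] [33.2 20.9] 71.6 [[337, 187], [357, 180], [368, 212], [348, 218]]
w2 white [341.3 168. ] [77.7 50.9] 67.2 [[303, 142], [350, 122], [380, 194], [333, 214]]
w2 white [318.3 133.6] [ 9.4 27.7] 63.4 [[304, 136], [329, 123], [333, 132], [308, 144]]
w2 red [369.6 220.2] [22.2 54.6] 67.8 [[340, 220], [391, 200], [399, 220], [349, 241]]
w2 red2 [371.  216.6] [22.8 53.7] 76.2 [[342, 212], [394, 199], [400, 221], [348, 234]]
w2 dark [371.5 302.4] [41.8 18.1] 74.1 [[357, 285], [375, 280], [386, 320], [369, 325]]
w2 dark [415.5 290. ] [78. 27.] 90.0 [[402, 251], [429, 251], [429, 329], [402, 329]]
```

View pics/cmp.png

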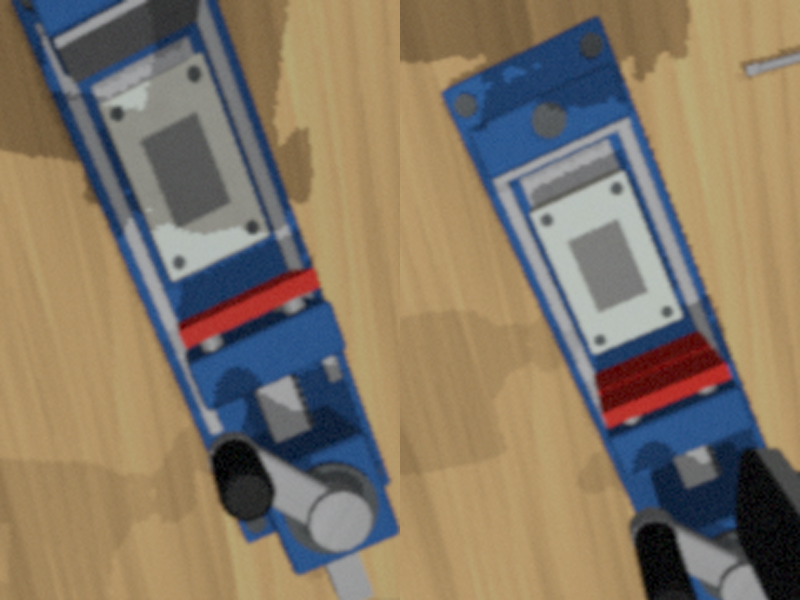

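```bash
cat > m.py <<'E'
from h import *
import pickle
c1,_=pickle.load(open("w1.pkl","rb"));c2,_=pickle.load(open("w2.pkl","rb"))
s1=[(299.7,47.1),(332.4,30.4),(357.1,94.6),(325.6,109.2)]
s2=[(322.5,153.5),(351.8,139.9),(373.5,192.7),(345,204.6)]
S=[]
for a,b in zip(s1,s2):
    X,e=tri([(c1,np.array(a)),(c2,np.array(b))]);print(X.round(1),e);S.append(X)
S=np.array(S);print("screw c",S.mean(0).round(1))
P=np.array([plane(c2,u,63) for u in s2]);print("z63 screws",P.round(1).tolist(),P.mean(0).round(1))
d=(P[0]+P[1]-P[2]-P[3])/2;print("long",np.linalg.norm(d),np.degrees(np.arctan2(d[1],d[0]))-90)
C=np.array([plane(c2,u,63) for u in[(315.2,148.4),(355.2,133.1),(379.8,193.9),(343.3,210.1)]])
d=(C[0]+C[1]-C[2]-C[3])/2;print("corners c",C.mean(0).round(1),"long",np.linalg.norm(d),np.degrees(np.arctan2(d[1],d[0]))-90,"short",np.linalg.norm(C[0]-C[1]))
print("knob",*tri([(c1,np.array((355.4,207.))),(c2,np.array((375.6,313.)))]))
print("knob z193",plane(c1,(355.4,207),193),plane(c2,(375.6,313),193))
print("hub z?",[plane(c1,(395.3,216.7),z).round(1) for z in(136,145,150)])
ct=eyes.calibration("top")
h=plane(c1,(395.3,216.7),140)
print("stop edges z95",plane(c2,(301.2,136.5),95),plane(c2,(358.5,111),95))
# slab outline by blue in w2, z=25: long edges
r=[plane(c1,u,97).round(1) for u in((325,139),(384,113))];print("red top w1",r)
r=[plane(c2,u,97).round(1) for u in((345,238),(400,217))];print("red top w2",r)
E
python3 m.py
```

```text
[532.   53.7  64.4] [array([ 0.2, -0. ]), array([-0.2,  0. ])]
[576.8  63.5  64. ] [array([-0.1,  0. ]), array([ 0.1, -0. ])]
[594.1 -18.9  65.3] [array([ 0., -0.]), array([-0.,  0.])]
[549.  -28.2  65. ] [array([ 0.2, -0.1]), array([-0.2,  0. ])]
screw c [562.9  17.5  64.7]
z63 screws [[532.2, 53.5, 63.0], [576.7, 63.4, 63.0], [594.4, -19.6, 63.0], [549.4, -28.9, 63.0]] [563.2  17.1  63. ]
long 84.5092385234845 11.916801386277797
corners c [563.8  18.5  63. ] long 99.62681944551022 12.154274067552251 short 60.22350125055836
knob [ 556.75919561 -136.32248791  178.6057828 ] [array([ 0.2, -0. ]), array([-0.1,  0. ])]
knob z193 [ 555.69142894 -131.38769603  193.        ] [ 556.03222937 -124.58883716  193.        ]
hub z? [array([ 606.1, -174.3,  136. ]), array([ 604.3, -170.5,  145. ]), array([ 603.3, -168.5,  150. ])]
stop edges z95 [510.18332308  84.90587208  95.        ] [588.5448976  100.21446398  95.        ]
red top w1 [array([539.5, -64.6,  97. ]), array([619.1, -48.9,  97. ])]
red top w2 [array([539. , -67.3,  97. ]), array([620.6, -52.2,  97. ])]
```

```bash
python3 -m crank '[10,45,0,0,0,0,0, 20,90,0,0,0,0,0, 30,130,0,0,0,0,0, 45,170,0,0,0,0,0, 60,195,0,0,0,0,0, 70,200,0,0,0,0,0, 70,200,0,0,0,0,0, 70,200,0,0,0,0,0]' | head -2
cat > cap.py <<'E'
from h import *
import pickle,sys
n=sys.argv[1];c=eyes.calibration("wrist");im=eyes.grab_frame("wrist");pickle.dump((c,im),open(n+".pkl","wb"));cv2.imwrite(f"pics/{n}.png",im)
m=mask(im,*YEL)
for k in blobs(m,300):
    r=cv2.minAreaRect(k);B=cv2.boxPoints(r);X=np.array([plane(c,u,38) for u in B])
    e=[X[1]-X[0],X[2]-X[1]];L=[np.linalg.norm(v) for v in e];l=e[int(np.argmax(L))];a=(np.degrees(np.arctan2(l[1],l[0]))-90+90)%180-90
    print(n,np.round(r[0],1),B.round(1).tolist(),"c38",X.mean(0).round(1),"L",np.round(L,1),"yaw",round(a,1))
print(sensors.get_obs()["ee_pos"].round(1))
E
python3 cap.py y1
python3 -m crank '[0,20,-20,0,0,0,0, 0,40,-40,0,0,0,0, 0,55,-60,0,0,0,0, 0,60,-80,0,0,0,0, 0,60,-80,0,0,0,0, 0,60,-80,0,0,0,0, 0,60,-80,0,0,0,0, 0,60,-80,0,0,0,0]' | head -2
python3 cap.py y2
python3 - <<'E'
import cv2,numpy as np
cv2.imwrite("pics/yy.png",np.vstack([cv2.imread("pics/y1.png")[:300],cv2.imread("pics/y2.png")[:300]]))
E
```

```text
clock: 4.2
ee_pos: [591.9, 233.5, 316.1]
y1 [406.2 110.5] [[365.70001220703125, 123.5], [377.79998779296875, 78.80000305175781], [446.70001220703125, 97.4000015258789], [434.6000061035156, 142.10000610351562]] c38 [734.2 284.2  38. ] L [ 62.7 103.7] yaw 63.8
y1 [302.2  82.6] [[278.8999938964844, 45.099998474121094], [323.8999938964844, 44.20000076293945], [325.5, 120.19999694824219], [280.5, 121.0999984741211]] c38 [594.  352.3  38. ] L [ 61.9 100.3] yaw -10.6
[591.8 233.5 316.2]
clock: 5.25
ee_pos: [592.5, 294.4, 237.2]
y2 [428.6 158.8] [[380.20001220703125, 172.6999969482422], [393.0, 123.19999694824219], [477.1000061035156, 144.89999389648438], [464.20001220703125, 194.5]] c38 [732.9 285.1  38. ] L [ 62.  109.1] yaw 64.0
y2 [310.  128.4] [[283.70001220703125, 86.5], [335.0, 85.69999694824219], [336.29998779296875, 170.3000030517578], [285.0, 171.10000610351562]] c38 [594.9 351.8  38. ] L [ 60. 100.] yaw -10.3
y2 [319.    9.5] [[279.0, 0.0], [359.0, 0.0], [359.0, 19.0], [279.0, 19.0]] c38 [632.7 474.3  38. ] L [86.6 18. ] yaw 77.8
[592.4 294.4 237. ]
```

View pics/yy.png

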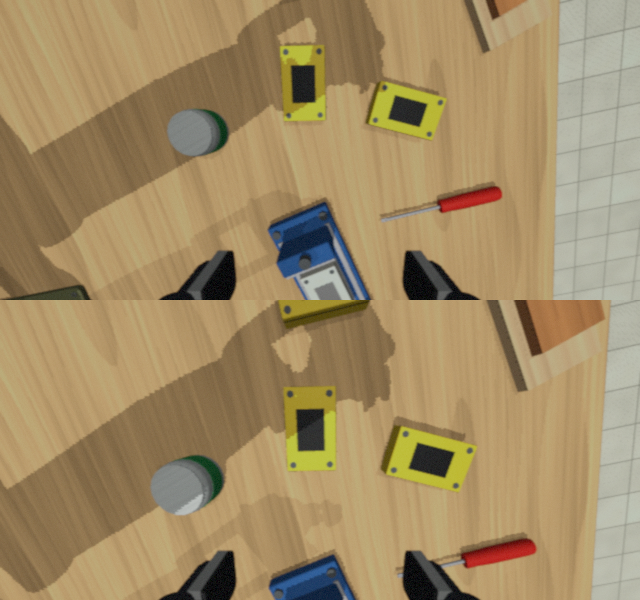

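The chosen case is at y1 (302,83) and y2 (310,128), with the tin well to the left at (187,186) in y2. I'll check heights by triangulation before grasping.

```bash
python3 - <<'E'
from h import *
import pickle
c1,_=pickle.load(open("y1.pkl","rb"));c2,_=pickle.load(open("y2.pkl","rb"))
print(*tri([(c1,np.array((302.2,82.6))),(c2,np.array((310.,128.4)))]))
print(*tri([(c1,np.array((303.3,84.))),(c2,np.array((310.5,129.5)))]))
print("tin",plane(c2,(181,188),75))
E
python3 -m crank '[1,15,-28,0,0,1,0, 1,30,-56,0,0,1,0, 2,45,-85,0,0,1,0, 2,57,-115,0,0,1,0, 2,57,-140,0,0,1,0, 2,57,-155,0,0,1,0, 2,57,-155,0,0,1,0, 2,57,-155,0,0,1,0]' 30
python3 cap.py y3
```

```text
[594.90474572 353.90247075  39.44975   ] [array([ 0.3, -0.1]), array([-0.4,  0.1])]
[595.44882978 352.32087171  34.57033177] [array([ 0., -0.]), array([-0.,  0.])]
tin [435.88045952 321.47182486  75.        ]
clock: 6.3
ee_pos: [594.9, 351.8, 82.5]
orientation: [2.428, 1.993, 0.003]
contact_force: [-0.4, 0.0, 0.3]
finger_gap: 85.4
finger_force: 0.0
y3 [500.8 256.5] [[417.29998779296875, 276.5], [438.0, 198.0], [584.2000122070312, 236.60000610351562], [563.5, 315.1000061035156]] c38 [731.  288.8  38. ] L [ 66.5 120.9] yaw 63.9
y3 [318.5 210. ] [[276.0, 146.0], [361.0, 146.0], [361.0, 274.0], [276.0, 274.0]] c38 [595.8 353.6  38. ] L [ 59.8 101.8] yaw -8.8
y3 [348.   25.5] [[266.0, 0.0], [430.0, 0.0], [430.0, 51.0], [266.0, 51.0]] c38 [638.5 472.8  38. ] L [100.8  28.4] yaw 78.8
[595.  351.9  82.9]
```

```bash
python3 -m crank '[0,0,-20,0,0,0,0, 0,1,-40,0,0,0,0, 0,1,-55,0,0,0,0, 0,1,-64,0,0,0,0, 0,1,-64,0,0,0,0.15, 0,1,-64,0,0,0,0.5, 0,1,-64,0,0,0,0.8, 0,1,-64,0,0,0,1]' 40
python3 -m crank '[0,0,0,0,0,0,1, 0,0,0,0,0,0,1, 0,0,0,0,0,0,1, 0,0,10,0,0,0,1, 0,0,30,0,0,0,1, 0,0,60,0,0,0,1, 0,0,100,0,0,0,1, 0,0,140,0,0,0,1]' 40
python3 cap.py y4
```

```text
clock: 7.35
ee_pos: [596.3, 354.9, 22.9]
orientation: [-2.427, -1.994, -0.011]
contact_force: [-6.4, 1.3, 13.9]
finger_gap: 18.6
finger_force: 6.6
clock: 8.35
ee_pos: [594.0, 352.4, 159.3]
orientation: [2.428, 1.994, 0.001]
contact_force: [0.1, 0.0, -0.6]
finger_gap: -0.4
finger_force: 0.0
y4 [458.1 223.9] [[397.3999938964844, 239.39999389648438], [413.29998779296875, 180.1999969482422], [518.7000122070312, 208.5], [502.8999938964844, 267.6000061035156]] c38 [731.6 287.5  38. ] L [ 65.4 115.6] yaw 63.8
y4 [319.5 187.5] [[288.0, 236.0], [288.0, 139.0], [351.0, 139.0], [351.0, 236.0]] c38 [595.6 353.4  38. ] L [101.1  60.6] yaw -13.0
y4 [337.   33.5] [[276.0, 0.0], [398.0, 0.0], [398.0, 67.0], [276.0, 67.0]] c38 [637.7 487.5  38. ] L [103.2  52. ] yaw 78.8
[597.1 354.  166.9]
```

```bash
python3 -m crank '[0,0,0,0,0,0,0, 0,0,0,0,0,0,0, 0,0,0,0,0,0,0, 0,0,0,0,0,0,0, 0,0,0,0,0,0,0, 0,0,0,0,0,0,0, 0,0,0,0,0,0,0, 0,0,0,0,0,0,0]' 40
python3 cap.py y5
```

```text
clock: 9.4
ee_pos: [594.0, 352.6, 157.1]
orientation: [2.428, 1.994, 0.0]
contact_force: [-0.0, 0.9, -0.5]
finger_gap: 85.4
finger_force: 0.0
y5 [459.3 224.6] [[397.8999938964844, 240.3000030517578], [413.6000061035156, 180.6999969482422], [520.5999755859375, 208.8000030517578], [505.0, 268.3999938964844]] c38 [731.8 287.8  38. ] L [ 65.4 116.2] yaw 64.1
y5 [319.5 188. ] [[288.0, 237.0], [288.0, 139.0], [351.0, 139.0], [351.0, 237.0]] c38 [595.5 353.5  38. ] L [101.5  60.1] yaw -13.0
y5 [338.2  30.2] [[275.79998779296875, 0.0], [396.3999938964844, -7.5], [400.70001220703125, 60.5], [280.0, 68.0]] c38 [638.7 489.4  38. ] L [100.9  52.1] yaw 81.8
[594.  352.6 157.1]
```

View pics/y4.png

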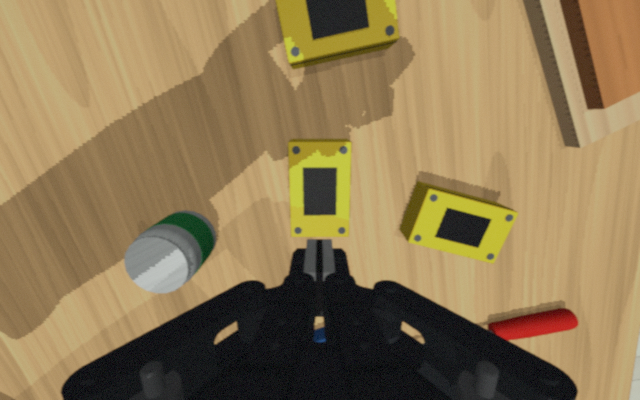

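```bash
python3 -m crank '[0,0,-35,0,0,0,0, 1,0,-70,0,0,0,0, 1,0,-100,0,0,0,0, 1,0,-125,0,0,0,0, 1,0,-138,0,0,0,0, 1,0,-138,0,0,0,0, 1,0,-138,0,0,0,0, 1,0,-138,0,0,0,0]' 40
python3 cap.py y6
python3 - <<'E'
from h import *
import pickle
c,_=pickle.load(open("y5.pkl","rb"))
for z in (157,146,38): print(z,proj(c,np.array((594,352.6,z))).round(1))
E
```

```text
clock: 10.45
ee_pos: [596.0, 353.1, 20.7]
orientation: [2.427, 1.994, 0.004]
contact_force: [-0.1, -0.3, -0.8]
finger_gap: 85.7
finger_force: 0.0
y6 [557.7 293. ] [[448.6000061035156, 299.20001220703125], [491.6000061035156, 206.0], [666.7999877929688, 286.79998779296875], [623.7999877929688, 380.0]] c38 [728.1 299.1  38. ] L [ 58.4 118.5] yaw 54.7
y6 [316.5 244.5] [[256.0, 158.0], [377.0, 158.0], [377.0, 331.0], [256.0, 331.0]] c38 [595.7 354.5  38. ] L [ 59.9 103.6] yaw -7.9
y6 [325.5  15. ] [[250.0, 0.0], [401.0, 0.0], [401.0, 30.0], [250.0, 30.0]] c38 [621.9 464.9  38. ] L [64.5 11.4] yaw 78.8
[595.8 353.   20.5]
157 [317.6 241.6]
146 [317.7 234.3]
38 [318.2 191.7]
```

View pics/y6.png

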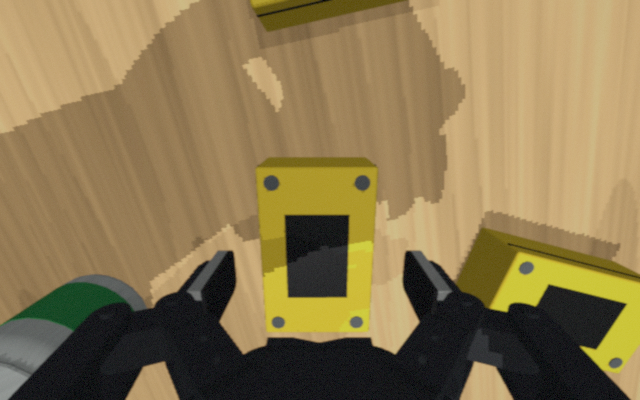

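The picture shows the fingers straddling the case, at columns 234 to 405 against 256 to 377. The pad tips at row 251 work out near z≈50, above the case top. So the real tips stand higher than the text says, and the first closing went over the case. I'll go lower in force-checked steps.

```bash
python3 -m crank '[0,0,-7,0,0,0,0, 0,0,-14,0,0,0,0, 0,0,-20,0,0,0,0, 0,0,-24,0,0,0,0, 0,0,-26,0,0,0,0, 0,0,-26,0,0,0,0, 0,0,-26,0,0,0,0, 0,0,-26,0,0,0,0]' 40
```

```text
clock: 11.5
ee_pos: [595.2, 352.7, -6.6]
orientation: [2.428, 1.994, 0.001]
contact_force: [0.1, -0.2, -0.2]
finger_gap: 85.4
finger_force: 0.0
```

```bash
python3 -m crank '[0,0,-2,0,0,0,0, 0,0,-4,0,0,0,0.1, 0,0,-5,0,0,0,0.2, 0,0,-5,0,0,0,0.3, 0,0,-5,0,0,0,0.4, 0,0,-5,0,0,0,0.5, 0,0,-5,0,0,0,0.5, 0,0,-5,0,0,0,0.5]' 40
```

```text
clock: 12.5
ee_pos: [594.8, 352.6, -12.2]
orientation: [-2.427, -1.994, 0.0]
contact_force: [-0.6, 0.5, -1.9]
finger_gap: 61.6
finger_force: 46.6
```

```bash
python3 -m crank '[0,0,20,0,0,0,0.5, 0,0,60,0,0,0,0.5, -1,-10,100,0,0,2,0.5, -5,-40,120,0,0,5,0.5, -9,-80,130,0,0,8,0.5, -13,-125,130,0,0,11,0.5, -17,-170,130,0,0,14,0.5, -21,-215,130,0,0,17,0.5]' 
python3 -m crank '[-3,-35,0,0,0,2,0.5, -6,-70,0,0,0,4,0.5, -9,-100,0,0,0,6,0.5, -11,-118,0,0,0,6,0.5, -11,-121,-10,0,0,6,0.5, -11,-121,-25,0,0,6,0.5, -11,-121,-35,0,0,6,0.5, -11,-121,-35,0,0,6,0.5]' 
python3 cap.py p1; python3 - <<'E'
from h import *
im=cv2.imread("pics/p1.png");t=eyes.grab_frame("scene");cv2.imwrite("pics/scene1.png",t)
cv2.imwrite("pics/p1v.png",np.vstack([im[60:360,:],cv2.resize(t[150:270,220:476],(640,300),interpolation=cv2.INTER_CUBIC)]))
E
```

```text
clock: 13.5
ee_pos: [573.7, 136.1, 119.1]
orientation: [2.103, 2.332, 0.001]
contact_force: [0.4, 0.1, -4.1]
finger_gap: 61.8
finger_force: 46.3
clock: 14.5
ee_pos: [561.6, 17.4, 80.9]
orientation: [-1.978, -2.437, 0.003]
contact_force: [-1.3, 0.2, -4.8]
finger_gap: 61.5
finger_force: 46.1
p1 [319.  255.5] [[241.0, 164.0], [397.0, 164.0], [397.0, 347.0], [241.0, 347.0]] c38 [570.2 -21.6  38. ] L [110.7 160.2] yaw 16.3
[562.4  17.3  82. ]
```

View pics/p1v.png

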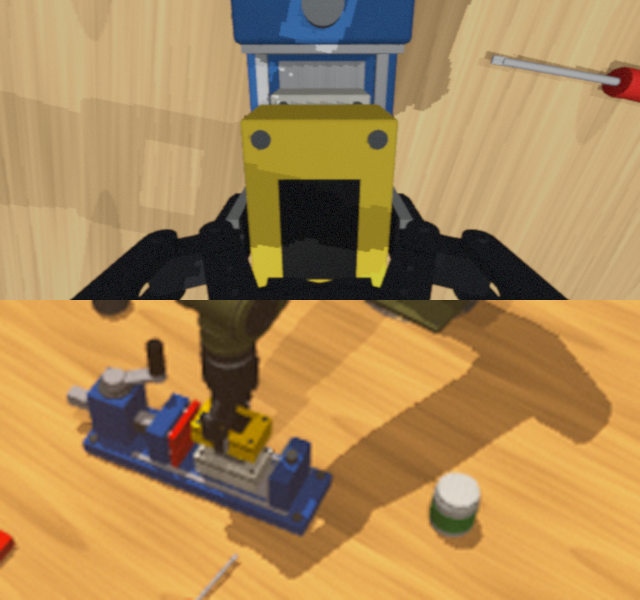

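The wrist view shows the yellow case centred at col 320 over the white case (272 to 369, centre 320). The far edges are parallel to the stop, and the scene view agrees. I'll lower it now.

```bash
python3 -m crank '[0,0,-8,0,0,0,0.5, 0,0,-16,0,0,0,0.5, 0,0,-22,0,0,0,0.5, 0,0,-26,0,0,0,0.5, 0,0,-28,0,0,0,0.5, 0,0,-29,0,0,0,0.5, 0,0,-30,0,0,0,0.5, 0,0,-30,0,0,0,0.5]' 
```

```text
clock: 15.6
ee_pos: [563.0, 16.6, 53.1]
orientation: [1.981, 2.438, 0.0]
contact_force: [-0.6, -0.9, -4.0]
finger_gap: 61.5
finger_force: 46.3
```

```bash
python3 -m crank '[0,0,-1,0,0,0,0.5, 0,0,-1,0,0,0,0.5, 0,0,-2,0,0,0,0.5, 0,0,-2,0,0,0,0.5, 0,0,-2.5,0,0,0,0.5, 0,0,-2.5,0,0,0,0.5, 0,0,-2.5,0,0,0,0.5, 0,0,-2.5,0,0,0,0.5]' 
```

```text
clock: 16.6
ee_pos: [563.0, 16.6, 50.8]
orientation: [1.981, 2.438, -0.0]
contact_force: [-2.1, 0.7, -0.6]
finger_gap: 61.8
finger_force: 46.6
```

The weight is on the white case, so I'll release, rise, and back off for a look at the stack and knob.

```bash
python3 -m crank '[0,0,0,0,0,0,0.4, 0,0,0,0,0,0,0.25, 0,0,0,0,0,0,0.1, 0,0,0,0,0,0,0, 0,0,15,0,0,0,0, 0,0,50,0,0,0,0, 0,0,95,0,0,0,0, 0,-10,140,0,0,0,0]' 
python3 -m crank '[0,-40,30,0,0,0,0, 0,-80,60,0,0,0,0, 0,-120,80,0,0,0,0, 0,-150,90,0,0,0,0, 5,-160,90,0,0,0,0, 5,-160,90,0,0,0,0, 5,-160,90,0,0,0,0, 5,-160,90,0,0,0,0]' |head -2
python3 cap.py k1
python3 -m crank '[0,-20,0,0,0,0,0, 0,-40,0,0,0,0,0, 0,-55,0,0,0,0,0, 0,-60,0,0,0,0,0, 0,-60,0,0,0,0,0, 0,-60,0,0,0,0,0, 0,-60,0,0,0,0,0, 0,-60,0,0,0,0,0]' |head -2
python3 cap.py k2
python3 - <<'E'
from h import *
a=cv2.imread("pics/k1.png")[0:300,170:470];b=cv2.imread("pics/k2.png")[0:300,170:470]
cv2.imwrite("pics/k12.png",cv2.resize(np.hstack([a,b]),(800,400),interpolation=cv2.INTER_CUBIC))
E
```

```text
clock: 17.6
ee_pos: [563.0, 6.9, 193.1]
orientation: [1.98, 2.438, 0.001]
contact_force: [0.0, -0.3, -0.2]
finger_gap: 85.2
finger_force: 0.0
clock: 18.6
ee_pos: [567.8, -152.3, 279.9]
k1 [348.  39.] [[318.0, 0.0], [378.0, 0.0], [378.0, 78.0], [318.0, 78.0]] c38 [570.1  15.5  38. ] L [72.6 87.4] yaw 15.3
[ 567.9 -152.5  280.1]
clock: 19.65
ee_pos: [568.0, -213.0, 280.6]
k2 [360.   11.5] [[330.0, 0.0], [390.0, 0.0], [390.0, 23.0], [330.0, 23.0]] c38 [577.8 -11.6  38. ] L [72.7 24.6] yaw -78.2
[ 568.  -213.1  280.6]
```

View pics/k12.png

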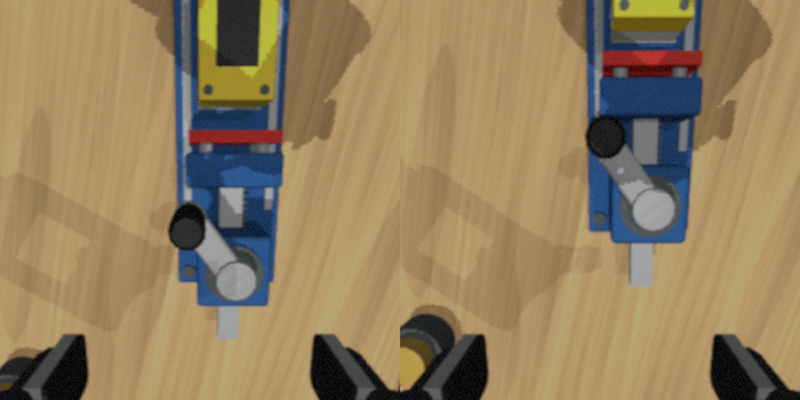

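k12 shows the stack square in the vise. The knob top is at k1 (310,171) and k2 (323,103.5), and the hub top is at k1 (347,210) and k2 (360,156). Picture views are used up, so the rest goes by numbers.

```bash
python3 - <<'E'
from h import *
import pickle
c1,i1=pickle.load(open("k1.pkl","rb"));c2,i2=pickle.load(open("k2.pkl","rb"))
for c,i in((c1,i1),(c2,i2)):
    for k in blobs(mask(i[60:230,270:420],(0,0,0),(179,255,45)),60):
        r=cv2.minAreaRect(k);print("dark",np.round(np.array(r[0])+(270,60),1),np.round(r[1],1),round(r[2]))
print("knob top",*tri([(c1,np.array((310.3,171.))),(c2,np.array((323.,103.5)))]))
print("z193",plane(c1,(310.3,171),193),plane(c2,(323.,103.5),193))
print("hub",*tri([(c1,np.array((347.,210.))),(c2,np.array((359.8,156)))]))
print("k2 dark centroid z165",)
print("yellow corners z101 k1",[plane(c1,u,101).round(1) for u in((170+198/1.333,106/1.333),(170+272/1.333,106/1.333))], "near edge mid")
E
```

```text
dark [309.5 169.5] [33. 25.] 90
dark [324.1 102. ] [28.3 30.5] 3
knob top [ 555.31997679 -130.81922436  175.61222219] [array([-0.3, -0.1]), array([0.3, 0.1])]
z193 [ 555.45258673 -127.5352603   193.        ] [ 554.98940565 -131.54849322  193.        ]
hub [ 604.20998732 -172.47028107  138.00191402] [array([-0.1, -0. ]), array([0.1, 0. ])]
k2 dark centroid z165
yellow corners z101 k1 [array([544.9, -43.6, 101. ]), array([604.5, -31.1, 101. ])] near edge mid
```

```bash
python3 -m crank '[-5,30,-10,0,0,0,0, -10,60,-30,0,0,0,0, -13,82,-60,0,0,0,0, -13,83,-90,0,0,0,0, -13,83,-115,0,0,0,0, -13,83,-130,0,0,0,0, -13,83,-136,0,0,0,0, -13,83,-136,0,0,0,0]' 60
python3 -m crank '[0,0,0,0,0,0,0.2, 0,0,0,0,0,0,0.4, 0,0,0,0,0,0,0.6, 0,0,0,0,0,0,0.8, 0,0,0,0,0,0,0.8, 0,0,0,0,0,0,0.8, 0,0,0,0,0,0,0.8, 0,0,0,0,0,0,0.8]' 60
```

```text
clock: 20.7
ee_pos: [555.3, -130.6, 144.9]
orientation: [1.981, 2.438, 0.0]
contact_force: [0.2, 0.7, 1.1]
finger_gap: 85.2
finger_force: 0.0
clock: 21.7
ee_pos: [554.8, -130.6, 145.1]
orientation: [-1.981, -2.438, 0.001]
contact_force: [-3.9, 0.0, 5.3]
finger_gap: 24.3
finger_force: 59.3
```

The knob is held. I'll work out the circle points about the axis (604.9, -172), going clockwise.

```bash
cat > circ.py <<'E'
import sys,numpy as np
a0,st,n=map(float,sys.argv[1:4]);C=np.array([604.9,-172]);P=lambda a:C+65*np.array([np.cos(np.radians(a)),np.sin(np.radians(a))])
for i in range(1,int(n)+1):print(a0-st*i,np.round(P(a0-st*i)-P(a0)).astype(int).tolist(),end="; ")
print()
E
cat > tq.py <<'E'
from h import *
o=sensors.get_obs();p=o["ee_pos"][:2]-[604.9,-172];r=np.linalg.norm(p);u=p/r;t=np.array([u[1],-u[0]]);F=o["contact_force"][:2]
print("ang",round(np.degrees(np.arctan2(p[1],p[0]))%360,1),"r",round(r,1),"Ftan(resist)",round(-F@t,1),"Frad",round(F@u,1),"gap",round(o["finger_gap"],1),"t",round(o["clock"],2))
E
python3 circ.py 140 20 8; python3 circ.py 340 20 8;python3 tq.py
```

```text
120.0 [17, 15]; 100.0 [39, 22]; 80.0 [61, 22]; 60.0 [82, 15]; 40.0 [100, 0]; 20.0 [111, -20]; 0.0 [115, -42]; -20.0 [111, -64]; 
320.0 [-11, -20]; 300.0 [-29, -34]; 280.0 [-50, -42]; 260.0 [-72, -42]; 240.0 [-94, -34]; 220.0 [-111, -20]; 200.0 [-122, 0]; 180.0 [-126, 22]; 
ang 140.4 r 65.0 Ftan(resist) 2.4 Frad 3.0 gap 24.3 t 21.7
```

```bash
python3 -m crank '[17,15,0,0,0,0,0.8, 39,22,0,0,0,0,0.8, 61,22,0,0,0,0,0.8, 82,15,0,0,0,0,0.8, 100,0,0,0,0,0,0.8, 111,-20,0,0,0,0,0.8, 115,-42,0,0,0,0,0.8, 111,-64,0,0,0,0,0.8]' 80; python3 tq.py
```

```text
clock: 22.7
ee_pos: [666.5, -190.9, 145.2]
orientation: [-1.977, -2.435, -0.009]
contact_force: [-4.8, 14.2, 8.0]
finger_gap: 24.0
finger_force: 78.7
ang 342.9 r 64.5 Ftan(resist) 12.2 Frad -8.7 gap 24.0 t 22.7
```

```bash
python3 -m crank '[-11,-20,0,0,0,0,0.8, -29,-34,0,0,0,0,0.8, -50,-42,0,0,0,0,0.8, -72,-42,0,0,0,0,0.8, -94,-34,0,0,0,0,0.8, -111,-20,0,0,0,0,0.8, -122,0,0,0,0,0,0.8, -126,22,0,0,0,0,0.8]' 80; python3 tq.py
python3 - <<'E'
from h import *
import pickle
c=eyes.calibration("wrist");im=eyes.grab_frame("wrist");pickle.dump((c,im),open("g1.pkl","wb"));cv2.imwrite("pics/g1.png",im)
for nm,lim in(("yel",YEL),("red",((0,150,60),(8,255,255))),("blue",((105,120,40),(125,255,255)))):
    for k in blobs(mask(im,*lim),150):
        r=cv2.minAreaRect(k);print(nm,cv2.boundingRect(k),np.round(r[0],1),np.round(r[1],1),round(r[2],1))
ct=eyes.calibration("top");t=eyes.grab_frame("top");cv2.imwrite("pics/t1.png",t)
E
```

```text
clock: 23.7
ee_pos: [538.9, -176.6, 145.3]
orientation: [1.979, 2.433, -0.012]
contact_force: [-2.0, -12.6, 1.2]
finger_gap: 23.9
finger_force: 79.9
ang 184.0 r 66.2 Ftan(resist) 12.4 Frad 2.9 gap 23.9 t 23.7
red (543, 223, 97, 162) [597.1 299.5] [ 60.4 165.8] 21.8
red (349, 0, 138, 37) [417.   12.4] [ 35.2 139.6] 85.0
blue (371, 258, 36, 18) [386. 271.] [37.6 14.3] 26.6
blue (330, 0, 152, 274) [387.7 137.1] [155.4 256.1] 8.7
```

```bash
python3 circ.py 180 10 8
```

```text
170.0 [1, 11]; 160.0 [4, 22]; 150.0 [9, 32]; 140.0 [15, 42]; 130.0 [23, 50]; 120.0 [32, 56]; 110.0 [43, 61]; 100.0 [54, 64];
```

```bash
python3 -m crank '[1,11,0,0,0,0,0.8, 4,22,0,0,0,0,0.8, 9,32,0,0,0,0,0.8, 15,42,0,0,0,0,0.8, 23,50,0,0,0,0,0.8, 32,56,0,0,0,0,0.8, 43,61,0,0,0,0,0.8, 54,64,0,0,0,0,0.8]' 80; python3 tq.py
cat > g.py <<'E'
from h import *
import pickle,sys
n=sys.argv[1]
c=eyes.calibration("wrist");im=eyes.grab_frame("wrist");pickle.dump((c,im),open(n+".pkl","wb"));cv2.imwrite(f"pics/{n}.png",im)
# sample a strip of points along the closing direction at top-of-plate height, print colour classes
d=np.array([-.208,.978,0]);V=np.array([604.9,-172,0])
hsv=cv2.cvtColor(im,cv2.COLOR_BGR2HSV)
def cl(h,s,v):
    if v<45:return 'k'
    if (h<9 or h>172) and s>140:return 'R'
    if 22<=h<=36 and s>110:return 'Y'
    if 100<h<128 and s>100:return 'B'
    if s<60:return 'w'
    return '.'
for off in(-25,-15,15,25):
    out=''
    for y in np.arange(60,300,1.):
        X=V+d*y+np.array([.978,.208,0])*off;X[2]=98
        u=proj(c,X).round().astype(int)
        out+=cl(*map(int,hsv[u[1],u[0]])) if 0<=u[0]<640 and 0<=u[1]<400 else '_'
    runs=[];i=0
    while i<len(out):
        j=i
        while j<len(out) and out[j]==out[i]:j+=1
        runs.append(f"{out[i]}{60+i-170}..{60+j-171}");i=j
    print(off,' '.join(runs))
E
python3 g.py g2
```

```text
clock: 24.8
ee_pos: [592.2, -109.2, 145.1]
orientation: [-1.979, -2.436, 0.008]
contact_force: [-11.7, -4.5, 8.6]
finger_gap: 24.1
finger_force: 80.8
ang 101.4 r 64.0 Ftan(resist) 12.3 Frad -2.0 gap 24.1 t 24.8
-25 B-110..-27 w-26..-20 .-19..-19 R-18..-9 Y-8..-4 w-3..4 Y5..36 _37..129
-15 B-110..-28 .-27..-27 w-26..-22 R-21..-9 Y-8..17 .18..18 k19..36 _37..129
15 .-110..-110 B-109..-27 w-26..-22 R-21..-9 .-8..-8 Y-7..17 .18..18 w19..29 .30..32 w33..35 _36..129
25 B-110..-28 .-27..-27 w-26..-20 .-19..-19 R-18..-9 .-8..-8 Y-7..-3 w-2..2 .3..3 Y4..35 _36..129
```

The picture numbers in the vise frame: blue jaw front at -27, red plate -19 to -9, and the yellow case in contact from -8. The spring gap is still about 8 mm. I'll continue in small steps.

```bash
python3 circ.py 100 5 8; python3 circ.py 60 5 8; python3 circ.py 20 5 8
```

```text
95.0 [6, 1]; 90.0 [11, 1]; 85.0 [17, 1]; 80.0 [23, 0]; 75.0 [28, -1]; 70.0 [34, -3]; 65.0 [39, -5]; 60.0 [44, -8]; 
55.0 [5, -3]; 50.0 [9, -6]; 45.0 [13, -10]; 40.0 [17, -15]; 35.0 [21, -19]; 30.0 [24, -24]; 25.0 [26, -29]; 20.0 [29, -34]; 
15.0 [2, -5]; 10.0 [3, -11]; 5.0 [4, -17]; 0.0 [4, -22]; -5.0 [4, -28]; -10.0 [3, -34]; -15.0 [2, -39]; -20.0 [0, -44];
```

```bash
python3 -m crank '[6,1,0,0,0,0,0.8, 11,1,0,0,0,0,0.8, 17,1,0,0,0,0,0.8, 23,0,0,0,0,0,0.8, 28,-1,0,0,0,0,0.8, 34,-3,0,0,0,0,0.8, 39,-5,0,0,0,0,0.8, 44,-8,0,0,0,0,0.8]' 80; python3 tq.py; python3 g.py g3
```

```text
clock: 25.85
ee_pos: [635.7, -116.5, 145.1]
orientation: [-1.978, -2.434, 0.006]
contact_force: [-12.8, 0.5, 9.9]
finger_gap: 24.1
finger_force: 80.9
ang 61.0 r 63.5 Ftan(resist) 11.4 Frad -5.8 gap 24.1 t 25.85
-25 B-110..-108 w-107..-106 .-105..-104 w-103..-98 .-97..-95 w-94..-90 .-89..-88 w-87..-83 .-82..-80 w-79..-75 .-74..-73 w-72..-68 .-67..-65 w-64..-61 .-60..-58 w-57..-54 .-53..-53 B-52..-24 w-23..-16 R-15..-5 .-4..-4 Y-3..1 w2..8 Y9..20 _21..129
-15 B-110..-24 .-23..-23 w-22..-21 .-20..-17 R-16..-5 .-4..-4 Y-3..20 _21..129
15 w-110..-53 B-52..-24 .-23..-23 R-22..-5 .-4..-4 Y-3..20 _21..129
25 B-110..-24 .-23..-23 w-22..-16 R-15..-5 .-4..-4 Y-3..5 .6..6 Y7..20 _21..129
```

```bash
python3 -m crank '[5,-3,0,0,0,0,0.8, 9,-6,0,0,0,0,0.8, 13,-10,0,0,0,0,0.8, 17,-15,0,0,0,0,0.8, 21,-19,0,0,0,0,0.8, 24,-24,0,0,0,0,0.8, 26,-29,0,0,0,0,0.8, 29,-34,0,0,0,0,0.8]' 80; python3 tq.py; python3 g.py g4
```

```text
clock: 26.9
ee_pos: [663.7, -147.6, 145.0]
orientation: [-1.974, -2.43, 0.002]
contact_force: [-18.0, 8.7, 11.5]
finger_gap: 24.1
finger_force: 81.1
ang 22.6 r 63.7 Ftan(resist) 14.9 Frad -13.3 gap 24.1 t 26.9
-25 .-110..-53 B-52..-20 w-19..-16 _-15..129
-15 w-110..-58 B-57..-21 .-20..-20 w-19..-17 .-16..-16 _-15..129
15 w-110..-54 B-53..-20 R-19..-16 _-15..129
25 B-110..-21 .-20..-20 w-19..-16 _-15..129
```

```bash
python3 -m crank '[1,-3,0,0,0,0,0.8, 2,-5,0,0,0,0,0.8, 2,-8,0,0,0,0,0.8, 3,-11,0,0,0,0,0.8, 3,-14,0,0,0,0,0.8, 4,-17,0,0,0,0,0.8, 4,-19,0,0,0,0,0.8, 4,-22,0,0,0,0,0.8]' 80; python3 tq.py
```

```text
clock: 27.95
ee_pos: [668.7, -167.2, 145.1]
orientation: [-1.972, -2.43, -0.005]
contact_force: [-13.2, 15.4, 11.5]
finger_gap: 24.2
finger_force: 81.0
ang 4.3 r 64.0 Ftan(resist) 16.4 Frad -12.0 gap 24.2 t 27.95
```

```bash
python3 -m crank '[0,-1,0,0,0,0,0.8, 0,-3,0,0,0,0,0.8, 0,-4,0,0,0,0,0.8, 0,-6,0,0,0,0,0.8, 0,-7,0,0,0,0,0.8, 0,-9,0,0,0,0,0.8, -1,-10,0,0,0,0,0.8, -1,-12,0,0,0,0,0.8]' 80; python3 tq.py
python3 -m crank '[0,0,0,0,0,0,0.8, 0,0,0,0,0,0,0.6, 0,0,0,0,0,0,0.4, 0,0,0,0,0,0,0.2, 0,0,0,0,0,0,0, 0,0,0,0,0,0,0, 0,0,30,0,0,0,0, 0,0,80,0,0,0,0]'
```

```text
clock: 28.95
ee_pos: [668.8, -178.1, 145.1]
orientation: [-1.973, -2.431, -0.009]
contact_force: [-9.6, 17.8, 10.2]
finger_gap: 23.8
finger_force: 80.9
ang 354.6 r 64.1 Ftan(resist) 16.8 Frad -11.2 gap 23.8 t 28.95
clock: 29.95
ee_pos: [668.5, -184.1, 222.2]
orientation: [-1.978, -2.434, 0.003]
contact_force: [0.5, -0.4, 0.4]
finger_gap: 85.2
finger_force: 0.0
```

```bash
python3 -m crank '[-18,28,0,0,0,0,0, -36,57,0,0,0,0,0, -55,85,-20,0,0,0,0, -73,114,-40,0,0,0,0, -73,114,-65,0,0,0,0, -73,114,-75,0,0,0,0, -73,114,-75,0,0,0,0, -73,114,-75,0,0,0,0]' | head -2
sed -i 's/np.arange(60,300,1.)/np.arange(130,290,1.)/;s/60+i-170/130+i-170/;s/60+j-171/130+j-171/' g.py; python3 g.py v1
```

```text
clock: 30.95
ee_pos: [597.9, -71.0, 150.7]
-25 B-40..-16 .-15..-15 w-14..-12 R-11..-3 .-2..-2 Y-1..2 .3..3 w4..10 Y11..74 _75..119
-15 B-40..-13 .-12..-12 R-11..-3 .-2..-2 Y-1..24 k25..74 _75..119
15 B-40..-13 .-12..-12 R-11..-3 .-2..-2 Y-1..27 k28..35 w36..66 .67..67 w68..74 _75..119
25 B-40..-15 w-14..-13 .-12..-12 R-11..-3 .-2..-2 Y-1..4 .5..5 w6..7 .8..8 Y9..74 _75..119
```

```bash
python3 -m crank '[2,-10,-1,0,0,0,0, 4,-20,-2,0,0,0,0, 8,-30,-3,0,0,0,0, 11,-40,-4,0,0,0,0, 11,-46,-5,0,0,0,0, 11,-46,-5,0,0,0,0, 11,-46,-5,0,0,0,0, 11,-46,-5,0,0,0,0]' | head -2
python3 g.py v2 >/dev/null
cat > edge.py <<'E'
from h import *
import pickle,sys
d=np.array([-.208,.978,0]);x=np.array([.978,.208,0]);V=np.array([604.9,-172,0])
for n in sys.argv[1:]:
    c,im=pickle.load(open(n+".pkl","rb"));im=cv2.GaussianBlur(im,(3,3),0).astype(np.float32)
    ys=np.arange(-40,15,.25);res=[]
    for off in np.arange(-34,35,1.):
        uv=np.array([proj(c,V+d*(y+170)+x*off+[0,0,98]) for y in ys],np.float32)
        p=cv2.remap(im,uv[None,:,0],uv[None,:,1],cv2.INTER_LINEAR)[0]
        b=p[:,0]-p[:,2];r=p[:,2]-np.maximum(p[:,0],p[:,1])
        i=np.argmax(r); lo=hi=i
        while lo>0 and r[lo]>r[i]/2:lo-=1
        while hi<len(r)-1 and r[hi]>r[i]/2:hi+=1
        bm=np.median(b[:40]);k=np.where(b[:lo+1]>bm/2)[0]
        res.append((off,ys[k[-1]] if len(k) else np.nan,ys[lo],ys[hi]))
    R=np.array(res);cam=-np.array(c["R"]).T@c["t"]-V
    print(n,"cam vise y",round(cam@d-170,1),"z",round(cam[2],1))
    for lo,hi in((-34,-28),(-24,-18),(-8,8),(18,24),(28,34)):
        s=R[(R[:,0]>=lo)&(R[:,0]<=hi)];print("  off",lo,"blue end",np.nanmedian(s[:,1]),"red",np.median(s[:,2]),np.median(s[:,3]))
E
python3 edge.py g2 g3 v1 v2
```

```text
clock: 32.0
ee_pos: [607.9, -116.1, 144.6]
g2 cam vise y -33.3 z 303.5
  off -34 blue end -27.25 red -20.5 -8.25
  off -24 blue end -27.25 red -18.75 -8.25
  off -8 blue end -27.0 red -21.25 -8.0
  off 18 blue end -27.0 red -18.75 -8.0
  off 28 blue end -27.25 red -20.0 -8.25
g3 cam vise y -49.8 z 303.6
  off -34 blue end -23.75 red -17.75 -4.0
  off -24 blue end -23.25 red -15.0 -3.75
  off -8 blue end -23.5 red -22.0 -4.0
  off 18 blue end -23.5 red -15.25 -3.75
  off 28 blue end -23.5 red -15.25 -3.75
v1 cam vise y 3.0 z 309.1
  off -34 blue end -13.5 red -11.5 -1.5
  off -24 blue end -15.25 red -11.5 -1.5
  off -8 blue end -13.0 red -11.5 -1.5
  off 18 blue end -15.5 red -11.5 -1.5
  off 28 blue end -13.25 red -11.5 -0.75
v2 cam vise y -43.4 z 303.0
  off -34 blue end -17.0 red -14.0 -1.25
  off -24 blue end -16.5 red -12.25 -1.0
  off -8 blue end -17.0 red -15.5 -1.25
  off 18 blue end -16.5 red -12.25 -1.25
  off 28 blue end -16.75 red -14.0 -1.25
```

Compared with the free views g2 and g3 at the same camera geometry, the upper plate's gap fell from 8.4 to 4.3 mm, so its spring is half in. The turning force of about 17 N fits both springs being loaded, and the crank is released. I'll retreat and hand in.

```bash
python3 -m crank '[0,0,30,0,0,0,0, 0,0,70,0,0,0,0, 0,0,110,0,0,0,0, 0,0,140,0,0,0,0, 0,0,150,0,0,0,0, 0,0,150,0,0,0,0, 0,0,150,0,0,0,0, 0,0,150,0,0,0,0]' | head -4
python3 - <<'E'
from bench import env
print(env.job_done())
E
```

```text
clock: 33.05
ee_pos: [607.3, -116.3, 292.5]
orientation: [-1.979, -2.436, 0.002]
contact_force: [-0.0, 0.3, -0.0]
the job is handed in; nothing more can be done
None
```

The yellow case is stacked square on the white one, both are pushed to the rear stop, the upper spring measured about 4 of 8 mm in (the lower one only inferred from the roughly 17 N turning force), and the crank was released and the job handed in at about 33 s; the first closing went over the top of the yellow case without moving it, and I viewed 11 pictures against the limit of 10.

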